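# Fit the bracket to the indexing swivel stand and turn it three clicks

## Task

Turn the swivel stand by its black knob, click by click, until the white line on the turntable clicks in at the red mark on the base. Then hang the yellow bracket by its two hooks in the slots of the upright and press it down until the spring catch locks it. Finally turn the stand three clicks (60 degrees) anticlockwise, seen from above, and let go, leaving the other things on the table where they are.

Things in the scene. Friction and masses are not known exactly. Their poses are not given: they have to be found in the camera images.
- stand_axis (a point): Point on the swivel stand's vertical turning axis, 37 mm above the table (the turntable's blue top). The dark round base (224 mm across) is fixed to the table; the scalloped steel index plate on it (184 mm) turns. This point does not turn: its -x axis points from the axis to the red mark on the base.
- turntable (a joint): Turntable angle, rad, growing anticlockwise from above; 0 = white line at the red mark. A spring ball clicks in every 20 degrees (0.349 rad; white ticks on the base); about 0.9 N m turns it over, between clicks it snaps to one. It starts in a click 2 to 4 clicks clockwise of the red mark (negative); stops at +-1.65.
- handle_knob (a point): Middle of the black upright round knob with which the turntable is turned: 24 mm in diameter, its thick part from 60 to 112 mm above the table, this point 90 mm above the table. It is fixed on the turntable 115 mm from the turning axis, opposite the white line (it does not spin itself).
- slot_sill (a point): On the grey upright that turns with the turntable: point on its front face midway between its two slots, at the height of their lower edges (125 mm over the table). Its -x points straight out of the face, the way of the white line; z up. Slots centred 25 mm either side in y, 16 mm wide, 36 mm high above this point. Wall 5 mm thick, 96 wide, hollow behind; upright's top 174 mm over the table.
- bracket_grip (a point): Middle of the yellow bracket's black grip block, 92 mm above its underside. Block 16 mm thick (y), 40 long (x), 72 to 112 mm above the underside. Bracket 80 mm wide (y), 107 deep, 112 high, 0.25 kg, standing on its shelf. Its x points to the back plate, whose flat rear face lies 40 mm from this point at +x; shelf to -x. Hung, its x is along slot_sill's x.
- bracket_hooks (a point): Point on the rear face of the bracket midway between its two steel hooks, level with the underside of the hook necks (60 mm above its underside). Hooks 25 mm either side in y, 10 wide; each runs 16 mm back, neck 8 high, with a tongue down to 15 mm below this point, 8.5 mm behind the rear face. Hold it 18 to 26 mm above slot_sill, go in until it meets the wall, then down; locked it is at slot_sill.
- catch (a joint): Spring catch, a round brass nose in the middle of the upright's front, 48 mm below the slots' lower edges: 0 = out, 0.003 m = flush. The bracket's lower edge pushes it in on its last 17 mm down (5 to 15 N of press needed); it snaps out into the bracket's window within the last 3 mm, which locks it.
- tape_roll: Bystander: black tape roll, 92 mm across, 50 mm high; origin at its underside.
- pliers: Bystander: yellow and black pliers, 148 mm long, lying.
- marker: Bystander: orange marker, 120 mm long, lying.

How it is judged (in metres and radians):
On the way, in this order (a step that is already met when the one before it is completed fails the run):
1. the turntable has clicked in with its white line at the red mark (value of joint turntable between -0.09 and 0.09 rad and velocity of joint turntable between -0.1 and 0.1 rad/s), for 0.3 s.
2. with the stand still at the red mark, the bracket hangs in the slots, pressed fully down, the catch out (value of joint turntable between -0.12 and 0.12 rad and z of bracket_hooks in the frame of slot_sill between -0.004 and 0.004 m and distance between bracket_hooks and slot_sill below 0.009 m and angle between the x axis of bracket_grip and the x axis of slot_sill, either way round below 0.15 rad and value of joint catch below 0.0018 m), for 0.2 s.
At the end, for the whole second after the job is handed in: The turntable rests in the third click anticlockwise of the red mark (60 degrees, within 5), and the bracket hangs by both hooks fully down in the slots (hook necks within 4 mm of the slots' lower edges in height and 9 mm in all, square to the upright within 0.15 rad) with the catch snapped out (value of joint turntable between 0.957 and 1.137 rad and velocity of joint turntable between -0.05 and 0.05 rad/s and z of bracket_hooks in the frame of slot_sill between -0.004 and 0.004 m and distance between bracket_hooks and slot_sill below 0.009 m and angle between the x axis of bracket_grip and the x axis of slot_sill, either way round below 0.15 rad and value of joint catch below 0.0018 m); the robot touches nothing.
It fails at once if a bystander (tape roll, pliers, marker) is moved more than 25 mm (distance of any of tape_roll, pliers, marker from where it was at the start of the episode above 0.025 m).
It also fails if it takes over 72 s, if anything falls off the work surface, if the arm or the gripper's body presses on something with over 40 N, if the wrist force passes 120 N, or if a joint passes its speed limit or range.

## Robot

A 6-joint arm with a two-finger parallel gripper is mounted at the origin on the work surface; the furniture and walls round the work are solid. World frame = base frame: x ahead of the robot, y to its left, z up, the work surface at z = 0. Lengths are in mm, angles in rad, forces in N, time in s.
With the tool pointing down it reaches from about 350 to 775 mm from the base axis. Payload 7.3 kg.
Tool frame: the origin (TCP) lies at the very end of the fingers, on their centre line; the grasp point (between the pads) lies 19 mm behind it (bot.grip_point_offset is the distance from the TCP to the grasp point, in mm); z points along the fingers, y is the line along which they close (so a half turn about z gives the same grasp; the last joint's range is limited). The gripper opens to 92 mm and grips with 3 to 60 N. Pads are 19 mm wide; open, the fingers measure 130 mm over their backs; the gripper's body (75 mm by 190 mm) begins 47 mm behind the grasp point.
Start: joints at [-1.289, 0.342, 1.524, -0, 1.275, -0.146], TCP at [217.831, -477.697, 226.741] pointing down, gripper open.
Joint ranges: [-2.53, 2.53], [-0.77, 2.02], [0.04, 2.7], [-1, 4.14], [0.28, 2.66], [-3.11, 3.11]. Speed limits (rad/s): [2.57, 2.57, 3.14, 3.14, 3.14, 3.14].

## Interface

Orientations are given as [roll, pitch, yaw] about the fixed x, y, z axes, in that order (R = Rz(yaw) Ry(pitch) Rx(roll)).
In Python, from plant import bot gives the robot as it stands. The module is installed in compiled form; this text tells all that it offers.
- The arm moves only by the shell command python3 -m jog 'ROWS' [OPENING]. ROWS is JSON, a list of rows, each a list of 6 numbers: the shift along the tool's x, y, z in mm, then the turn, a rotation vector about the tool's x, y, z in rad. In form: [[dx, dy, dz, rx, ry, rz], ...]. A call has 1 to 12 rows; each row shifts and turns the commanded pose from where the row before left it, along the tool's axes as they then stand; what a row does not reach is not made up. A row lasts 1/10 s, in which the tool goes at most 50 mm and 8.59 degrees, less where a joint would pass 70% of its speed; a pose out of reach is approached as far as the arm can. A call with a gripper value outside its range is refused whole. OPENING is the opening in per cent of the stroke, from 0 (shut) to 100 (fully open), set as the call begins (- or left out, the last holds). The fingers move at their own pace and stop on an object; the grip force is fixed at half the most. Time passes only in rows, so rows that do not move let the fingers close. It gives the time, the measured TCP pose, the force, the opening and the grip force at its end, in the units of the state.
- bot.get_obs(): the state, without advancing time (a new reading comes with each control period).
- bot.capture(name): name is "scene" or "top" or "wrist"; returns the picture (400x640x3 uint8, red, green, blue); there is no depth.
- bot.camera_model(name): a dict with "fx", "fy", "cx", "cy" (pixels), "position" and "orientation" of the camera in the world; the wrist camera has in their place "T_tool_cam" (4x4, takes a point from camera to tool coordinates, whose origin is the TCP and whose axes are the flange's). Camera axes: x right, y down, z forward; pixel columns grow to the right and rows downward; lengths in mm; the calibration is good to about 2 mm. A picture is of the moment at which its call begins: read the wrist's pose just before it. camera_model takes no time and is no camera call.
- bot.close_job(): hands the job in; it is judged then, once.
Trained networks look in the newest picture that a camera, given by its name, has taken for a name from the list of things; names that differ only in an ending like _2 or _b are one class to them, and where a whole thing is asked for, a point or a joint stands for the part that bears it (a point fixed in the world has none). Each returns a list of dicts, best first, with "p" (0 to 1); they miss things now and then, are a little off and sometimes report something else, mostly with a low value. They report only what shows in the picture. A call takes as long as a camera call.
- bot.outline_of(target, camera): "mask" (400x640 bool, what is visible of it) and "pixel" ([column, row] in pixels, amid what is visible of it).
The state is a dict: "time": time; "joint_positions": joint angles; "dq": joint speeds; "tau": joint torques, N m; "tool_pos": TCP position; "tcp_rot": TCP orientation; "contact_force": force on the tool from outside, world axes, zero at the start; "moment": the same for the moment, N m; "grip_width": finger opening in mm; "finger_force": force on a finger pad.
Only numpy, scipy, OpenCV 4.12 (cv2) and the standard library are available. Lean on these libraries where they do the work, as an engineer would, in place of code of your own. Each camera call takes 0.05 s, during which the arm holds its last target. There are 200 camera calls.

## Working session

There is one attempt and no reset: what is moved stays moved. The work goes in short steps, Python scripts to look and compute and a shell command to move; the robot and the scene stay as the last step left them, time stands still between calls to the robot, and variables do not carry over. Pictures are saved under pics/ and viewed, at most 10 in all, crops included, and the job is handed in when it is done.

```bash
mkdir -p pics; cat > h.py <<'E'
import numpy as np, cv2
from plant import bot
from scipy.spatial.transform import Rotation as R
def cam(n):
    m=bot.camera_model(n)
    if 'T_tool_cam' in m:
        o=bot.get_obs(); T=np.eye(4); T[:3,:3]=R.from_euler('xyz',o['tcp_rot']).as_matrix(); T[:3,3]=o['tool_pos']
        T=T@np.array(m['T_tool_cam'])
    else:
        T=np.eye(4); q=np.array(m['orientation'])
        T[:3,:3]=q if q.shape==(3,3) else (R.from_euler('xyz',q).as_matrix() if q.size==3 else R.from_quat(q).as_matrix()); T[:3,3]=m['position']
    return m,T
def atz(n,px,z):
    m,T=cam(n); d=T[:3,:3]@np.array([(px[0]-m['cx'])/m['fx'],(px[1]-m['cy'])/m['fy'],1]); p=T[:3,3]
    return p+d*(z-p[2])/d[2]
def proj(n,P):
    m,T=cam(n); c=T[:3,:3].T@(np.array(P)-T[:3,3]); return np.array([m['fx']*c[0]/c[2]+m['cx'],m['fy']*c[1]/c[2]+m['cy']])
def snap(n,f=None):
    im=bot.capture(n)
    if f: cv2.imwrite('pics/'+f,im[:,:,::-1])
    return im
E
python3 - <<'E'
from h import *
for n in('scene','top'):
    print(n,bot.camera_model(n)); snap(n,n+'.png')
    for t in('handle_knob','bracket_grip','turntable','tape_roll','pliers','marker','catch','slot_sill'):
        print(t,[(np.round(d['pixel']),round(d['p'],2),d['mask'].sum()) for d in bot.outline_of(t,n)][:2])
print(bot.get_obs(),bot.camera_model('wrist'))
E
```

```text
scene {'fx': 449.5842578970388, 'fy': 449.5842578970388, 'cx': 312.44343458249386, 'cy': 203.48575516852978, 'position': array([ -45.81524674, 1025.91219131,  603.41887627]), 'orientation': array([-1.99552398,  0.00687019, -2.60260067])}
handle_knob [(array([336., 199.]), 0.97, np.int64(2541))]
bracket_grip [(array([262., 275.]), 0.77, np.int64(1987))]
turntable [(array([331., 200.]), 0.82, np.int64(2425))]
tape_roll [(array([402., 200.]), 0.81, np.int64(608))]
pliers [(array([332., 254.]), 0.75, np.int64(237))]
marker [(array([220., 314.]), 0.83, np.int64(323))]
catch []
slot_sill [(array([264., 271.]), 0.74, np.int64(1921)), (array([338., 199.]), 0.6, np.int64(2506))]
top {'fx': 441.19460645706374, 'fy': 441.19460645706374, 'cx': 313.037358681359, 'cy': 195.1331116154455, 'position': array([ 394.81665536,  108.15136559, 1607.69822632]), 'orientation': array([-3.0632841 ,  0.00886827, -1.59863286])}
handle_knob [(array([366., 188.]), 0.55, np.int64(2118))]
bracket_grip [(array([258., 202.]), 0.93, np.int64(738))]
turntable [(array([369., 187.]), 0.58, np.int64(2032))]
tape_roll [(ar
[... 809 characters left out ...]
rot': array([3.14147664e+00, 2.81380596e-05, 4.27788354e-01]), 'contact_force': array([-0.67015143,  0.13075136, -0.23707731]), 'moment': array([ 0.0104344 , -0.03418155, -0.07727033]), 'finger_force': 0.0, 'grip_width': 92.19422866372065} {'fx': 351.66656829112424, 'fy': 351.66656829112424, 'cx': 320.93814600265694, 'cy': 198.51941885940326, 'T_tool_cam': array([[-9.94081677e-04, -9.63179775e-01, -2.68856341e-01,
         7.35219845e+01],
       [ 9.99999415e-01, -8.43090180e-04, -6.77066737e-04,
         3.34740133e-01],
       [ 4.25466846e-04, -2.68856857e-01,  9.63180050e-01,
        -1.57974704e+02],
       [ 0.00000000e+00,  0.00000000e+00,  0.00000000e+00,
         1.00000000e+00]])}
```

```bash
python3 - <<'E'
import cv2,numpy as np
a=cv2.imread('pics/scene.png')[120:345,160:460]; b=cv2.imread('pics/top.png')[130:280,190:470]
cv2.imwrite('pics/c1.png',cv2.resize(a,None,fx=2.6,fy=2.6,interpolation=cv2.INTER_CUBIC))
cv2.imwrite('pics/c2.png',cv2.resize(b,None,fx=2.8,fy=2.8,interpolation=cv2.INTER_CUBIC))
E
```

```text
(no output)
```

View pics/c1.png

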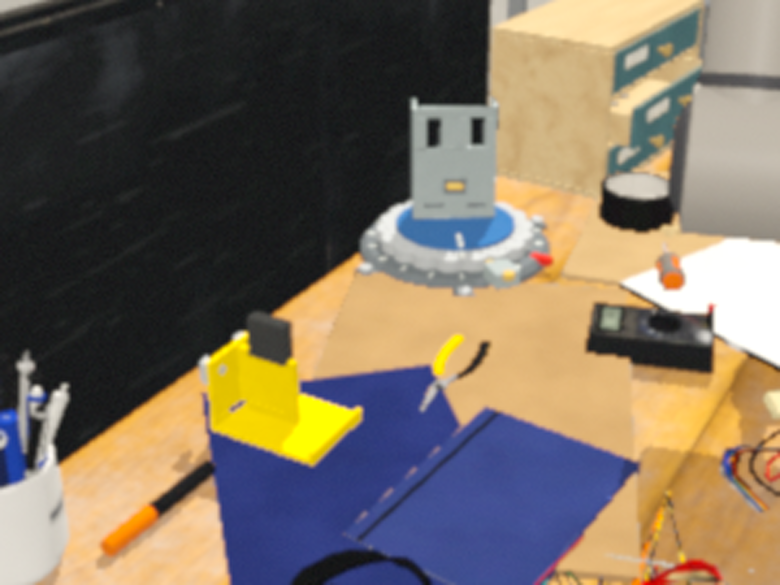

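View pics/c2.png

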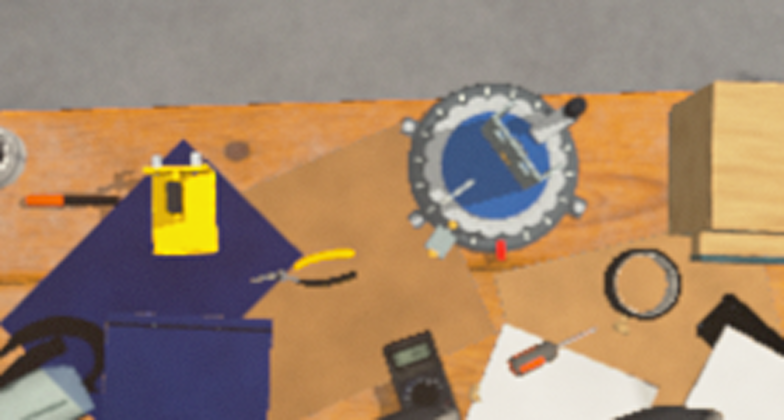

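The scene crop shows the bracket with its hooks facing away from the robot, and the upright with slots at about crop (455,130). In the top crop the stand centre is at about (494,167), the knob at (574,105), the red mark at (500,250), and the white line points lower left. That puts the stand about 3 clicks clockwise of the mark. The pliers lie between the bracket and the stand.

```bash
python3 - <<'E'
from h import *
f=lambda x,y:(190+x/2.8,130+y/2.8)
P=lambda n,x,y,z:print(n,np.round(atz('top',f(x,y),z)[:2]))
P('axis',494,167,20);P('knobtop',574,105,112);P('red',500,250,20);P('white out',442,200,37);P('white in',474,180,37)
P('griptop',175,196,112);P('tape',642,284,50);P('pl1',355,252,5);P('pl2',250,280,5);P('pl3',355,275,5);P('mk',25,200,8);P('mk2',118,200,8)
P('upr L',487,122,174);P('upr R',530,188,174);P('br UL',146,170,60);P('br UR',215,170,60)
E
```

```text
axis [534. -74.]
knobtop [ 599. -164.]
red [427. -78.]
white out [492.  -5.]
white in [517. -46.]
griptop [502. 324.]
tape [ 379. -251.]
pl1 [430. 108.]
pl2 [398. 245.]
pl3 [400. 109.]
mk [510. 535.]
mk2 [506. 414.]
upr L [574. -51.]
upr R [495. -98.]
br UL [539. 368.]
br UR [537. 281.]
```

```bash
python3 -m jog '[[25,-20,-13,0,0,0],[25,-20,-13,0,0,0],[25,-20,-13,0,0,0],[25,-20,-13,0,0,0],[25,-20,-13,0,0,0],[25,-20,-13,0,0,0],[25,-20,-13,0,0,0],[25,-20,-13,0,0,0]]' && python3 -m jog '[[34,0,0,0,0,0],[34,0,0,0,0,0],[34,0,0,0,0,0],[34,0,0,0,0,0],[34,0,0,0,0,0],[34,0,0,0,0,0],[34,0,0,0,0,0],[34,0,0,0,0,0]]' && python3 -m jog '[[0,0,0,0,0,0.12],[0,0,0,0,0,0.12],[0,0,0,0,0,0.12],[0,0,0,0,0,0.12],[0,0,0,0,0,0.12],[0,0,0,0,0,0.12],[0,0,0,0,0,0.12],[0,0,0,0,0,0.12],[0,0,0,0,0,0.12],[0,0,0,0,0,0.12],[0,0,0,0,0,0.12],[0,0,0,0,0,0.09]]'
python3 - <<'E'
from h import *
snap('wrist','w1.png')
for t in('handle_knob','turntable','slot_sill'):
    print(t,[(np.round(d['pixel']),round(d['p'],2),d['mask'].sum()) for d in bot.outline_of(t,'wrist')][:2])
E
```

```text
time: 1.7
tool_pos: [333.8, -247.9, 331.4]
tcp_rot: [3.141, -0.0, 0.428]
contact_force: [0.5, 0.4, 1.0]
grip_width: 92.2
finger_force: 0.0
time: 2.5
tool_pos: [582.1, -135.5, 330.7]
tcp_rot: [3.141, 0.0, 0.428]
contact_force: [-0.5, -0.5, 0.8]
grip_width: 91.9
finger_force: 0.0
time: 3.7
tool_pos: [580.9, -136.3, 330.6]
tcp_rot: [3.141, 0.0, -0.987]
contact_force: [0.2, -0.4, -0.2]
grip_width: 91.9
finger_force: 0.0
handle_knob [(array([321., 208.]), 0.92, np.int64(13508))]
turntable [(array([323., 209.]), 0.55, np.int64(13554))]
slot_sill [(array([322., 211.]), 0.67, np.int64(13327))]
```

View pics/w1.png

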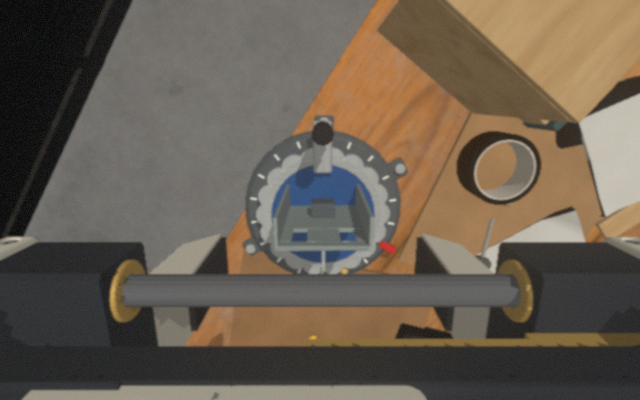

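The wrist view shows the knob top at (322,132), the red mark at (387,247), the white line at (323,262), and opposite base lugs at (400,168) and (250,246).

```bash
python3 - <<'E'
from h import *
a=(atz('wrist',(400,168),18)+atz('wrist',(250,246),18))/2
at=(atz('top',(190+408/2.8,130+127/2.8),18)+atz('top',(190+578/2.8,130+208/2.8),18))/2
k=atz('wrist',(322,132),112)
r=atz('wrist',(387,247),18); w=atz('wrist',(323,262),37)
an=lambda v:np.degrees(np.arctan2(v[1],v[0]))
print(a,at,k,r,w,np.hypot(*(k-a)[:2]),an(k-a),an(r-a),an(r-at),an(w-a),np.hypot(*(r-a)[:2]))
# rim residual
m,_=cam('wrist')
for px in((246,200),(400,200),(323,130)): p=atz('wrist',px,18); print(p,np.hypot(*(p-a)[:2]))
E
```

```text
[539.45338679 -76.0242706   18.        ] [533.86427287 -73.01252374  18.        ] [ 603.54863638 -169.7271532   112.        ] [429.4406323 -79.1399839  18.       ] [498.26751729 -15.52982158  37.        ] 113.5272268190746 -55.626839884344705 -178.37773795890215 -176.64179978760382 124.24784195190111 110.05686629545231
[634.75419373 -26.59054107  18.        ] 107.35891866972607
[ 456.71900372 -145.92039204   18.        ] 108.30718320675328
[ 599.22151964 -165.90532967   18.        ] 107.93903133783719
```

```bash
python3 - <<'E'
from h import *
for p in((670,235),(670,110)): print(atz('top',(190+p[0]/2.8,130+p[1]/2.8),0))
for p in((378,30),(470,105)): print(atz('wrist',p,0))
for p in((575,122),(400,0)): print(atz('wrist',p,150))
E
python3 -m jog '[[20,0,0,0,0,0],[20,0,0,0,0,0],[0,0,33,0,0,0],[0,0,33,0,0,0],[0,0,33,0,0,0]]' 55
```

```text
[ 440.7714726  -301.56631042    0.        ]
[ 604.12169765 -309.47841501    0.        ]
[ 610.08194555 -307.61729668    0.        ]
[ 452.84303631 -301.96681571    0.        ]
[ 412.66659193 -312.75495742  150.        ]
[ 612.11138785 -303.22612418  150.        ]
time: 4.4
tool_pos: [603.1, -169.7, 230.5]
tcp_rot: [-3.141, -0.0, -0.98]
contact_force: [0.6, -0.2, 0.5]
grip_width: 56.4
finger_force: 0.0
```

```bash
python3 -m jog '[[0,0,30,0,0,0],[0,0,30,0,0,0],[0,0,30,0,0,0],[0,0,30,0,0,0],[0,0,20,0,0,0],[0,0,16,0,0,0],[0,0,0,0,0,0]]' && python3 -m jog '[[0,0,0,0,0,0],[0,0,0,0,0,0],[0,0,0,0,0,0],[0,0,0,0,0,0],[0,0,0,0,0,0],[0,0,0,0,0,0]]' 0
```

```text
time: 5.1
tool_pos: [601.6, -169.0, 73.2]
tcp_rot: [3.139, 0.004, -0.98]
contact_force: [-0.7, 0.0, 0.3]
grip_width: 50.4
finger_force: 0.0
time: 5.7
tool_pos: [602.4, -170.7, 76.8]
tcp_rot: [3.14, -0.001, -0.982]
contact_force: [-4.9, -2.8, 4.5]
grip_width: 22.9
finger_force: 30.0
```

```bash
python3 -m jog '[[-0.1,-5,0,0,0,-0.0436],[-0.1,-5,0,0,0,-0.0436],[-0.1,-5,0,0,0,-0.0436],[-0.1,-5,0,0,0,-0.0436],[-0.1,-5,0,0,0,-0.0436],[-0.1,-5,0,0,0,-0.0436],[-0.1,-5,0,0,0,-0.0436],[-0.1,-5,0,0,0,-0.0436],[0,0,0,0,0,0],[0,0,0,0,0,0]]'
```

```text
time: 6.7
tool_pos: [631.5, -142.7, 76.7]
tcp_rot: [3.141, -0.0, -0.633]
contact_force: [-4.8, -1.7, 6.7]
grip_width: 23.2
finger_force: 30.0
```

```bash
python3 -m jog '[[-0.1,-5,0,0,0,-0.0436],[-0.1,-5,0,0,0,-0.0436],[-0.1,-5,0,0,0,-0.0436],[-0.1,-5,0,0,0,-0.0436],[-0.1,-5,0,0,0,-0.0436],[-0.1,-5,0,0,0,-0.0436],[-0.1,-5,0,0,0,-0.0436],[-0.1,-5,0,0,0,-0.0436],[0,0,0,0,0,0],[0,0,0,0,0,0]]' && python3 -m jog '[[-0.1,-5,0,0,0,-0.0436],[-0.1,-5,0,0,0,-0.0436],[-0.1,-5,0,0,0,-0.0436],[-0.1,-5,0,0,0,-0.0436],[-0.1,-5,0,0,0,-0.0436],[-0.1,-5,0,0,0,-0.0436],[-0.1,-5,0,0,0,-0.0436],[-0.1,-5,0,0,0,-0.0436],[0,0,0,0,0,0],[0,0,0,0,0,0],[0,0,0,0,0,0],[0,0,0,0,0,0]]'
```

```text
time: 7.7
tool_pos: [649.3, -106.9, 76.7]
tcp_rot: [3.141, -0.0, -0.285]
contact_force: [-4.8, -1.4, 4.7]
grip_width: 23.3
finger_force: 30.0
time: 8.9
tool_pos: [654.0, -66.7, 76.7]
tcp_rot: [3.142, -0.0, 0.064]
contact_force: [-3.9, 1.2, 7.0]
grip_width: 23.4
finger_force: 30.0
```

```bash
python3 -m jog '[[0,0,0,0,0,0],[0,0,0,0,0,0],[0,0,0,0,0,0],[0,0,-10,0,0,0],[0,0,-30,0,0,0],[0,0,-40,0,0,0],[0,0,-40,0,0,0],[0,0,-40,0,0,0],[0,0,-40,0,0,0],[-5,0,-40,0,0,0],[-5,0,-20,0,0,0],[0,0,0,0,0,0]]' 60
python3 - <<'E'
from h import *
print(bot.get_obs()['tool_pos'],bot.get_obs()['tcp_rot'])
im=snap('wrist','w2.png')
t=snap('top'); cv2.imwrite('pics/t2.png',cv2.resize(t[130:280,190:470],None,fx=2.8,fy=2.8,interpolation=cv2.INTER_CUBIC)[:,:,::-1])
print([(d['pixel'],d['p']) for d in bot.outline_of('bracket_grip','top')][:2])
E
```

```text
time: 10.1
tool_pos: [644.8, -67.7, 340.8]
tcp_rot: [3.139, -0.008, 0.064]
contact_force: [0.5, 0.3, 0.4]
grip_width: 55.1
finger_force: 0.0
[644.75975882 -67.69299152 340.76027003] [ 3.13918597 -0.00812509  0.06405566]
[]
```

View pics/w2.png

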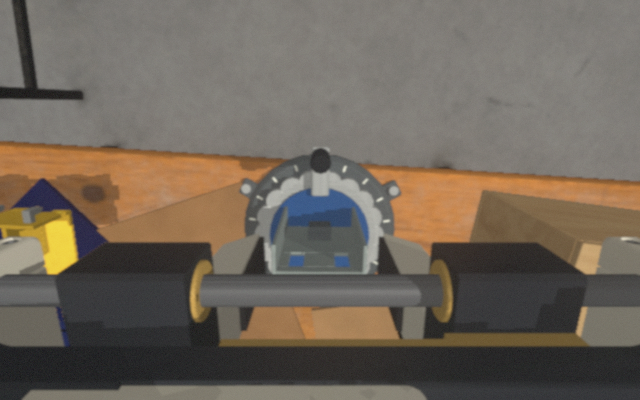

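The wrist view shows the knob at (320,160) pointing straight away from the robot and the upright square. I'll move over the bracket, which clears the top camera's view of the stand.

```bash
python3 -m jog '[[-12,-40,0,0,0,0],[-12,-40,0,0,0,0],[-12,-40,0,0,0,0],[-12,-40,0,0,0,0],[-12,-40,0,0,0,0],[-12,-40,0,0,0,0],[-12,-40,0,0,0,0],[-12,-40,0,0,0,0],[-12,-40,0,0,0,0.04],[-12,-38,0,0,0,0.04],[0,0,0,0,0,0]]'
python3 - <<'E'
from h import *
w=snap('wrist'); print([(d['pixel'],d['p'],cv2.boundingRect(d['mask'].astype(np.uint8))) for d in bot.outline_of('bracket_grip','wrist')][:2])
t=snap('top')
a=cv2.resize(t[145:245,330:430],None,fx=4,fy=4,interpolation=cv2.INTER_CUBIC)
b=w[60:300,170:470]; b=cv2.resize(b,None,fx=1.333,fy=1.333,interpolation=cv2.INTER_CUBIC)
c=np.zeros((400,800,3),np.uint8); c[:a.shape[0],:400]=a; c[:b.shape[0],400:]=b[:, :400]
cv2.imwrite('pics/t3.png',c[:,:,::-1])
E
```

```text
time: 11.35
tool_pos: [497.8, 326.6, 333.5]
tcp_rot: [3.141, 0.004, -0.011]
contact_force: [0.4, -0.5, 0.3]
grip_width: 55.3
finger_force: 0.0
[([318.6, 157.9], 0.61, (282, 108, 69, 93))]
```

View pics/t3.png

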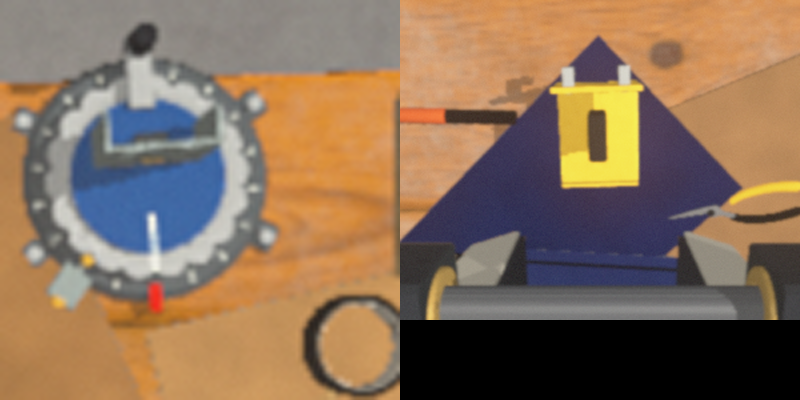

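The stand's white line now meets the red mark at left crop (155,285). In the right crop the bracket grip's top is centred at (198,136), the back plate edge runs (150,88)–(243,87), and the hooks are at the top.

```bash
python3 - <<'E'
from h import *
T=lambda x,y,z:atz('top',(330+x/4,145+y/4),z)
W=lambda x,y,z:atz('wrist',(170+x/1.333,60+y/1.333),z)
an=lambda v:np.degrees(np.arctan2(v[1],v[0]))
c=(T(23,120,18)+T(268,236,18)+T(255,102,18)+T(35,253,18))/4
print('axis',c,'red',an(c-T(156,298,18)),'white',an(T(151,213,37)-T(155,275,37)),an(c-T(155,275,37)),'knob',an(T(145,38,112)-c),T(145,38,112))
l,r=T(106,150,174),T(216,140,174); print('upr',l,r,an(l-r)-90)
print('grip',W(198,136,112), 'dir',an(W(197.5,110,112)-W(198.5,162,112)))
l,r=W(150,88,100),W(243,87,100);print('plate',l,r,an(l-r)-90); l,r=W(168,77,64),W(224,74,64);print('hooks',l,r,an(l-r)-90)
l,r=W(162,187,0),W(238,185,0);print('shelf',l,r,an(l-r)-90)
t=atz('top',(258,202),0)
E
```

```text
axis [535.23562226 -74.24616814  18.        ] red 2.961780498020841 white 1.5299306607036847 2.1078058412434375 knob 3.3349321428764593 [646.72487374 -67.74953709 112.        ]
upr [544.9321811  -25.23888832 174.        ] [ 550.54884888 -115.17287981  174.        ] 3.573664764370818
grip [508.40464192 324.75032415 112.        ] dir 0.06516955062305052
plate [546.74549695 363.5514569  100.        ] [546.32119554 287.2025455  100.        ] -0.3184122683892241
hooks [553.59301789 350.95327638  64.        ] [555.3941193  301.05800749  64.        ] 2.0673447375113483
shelf [433.47573979 366.06300363   0.        ] [434.39563066 283.09189494   0.        ] 0.6352055062739907
```

```bash
python3 - <<'E'
import cv2
a=cv2.imread('pics/w2.png')[140:275,240:400]
cv2.imwrite('pics/w2c.png',cv2.resize(a,None,fx=4.4,fy=4.4,interpolation=cv2.INTER_CUBIC))
E
```

```text
(no output)
```

View pics/w2c.png

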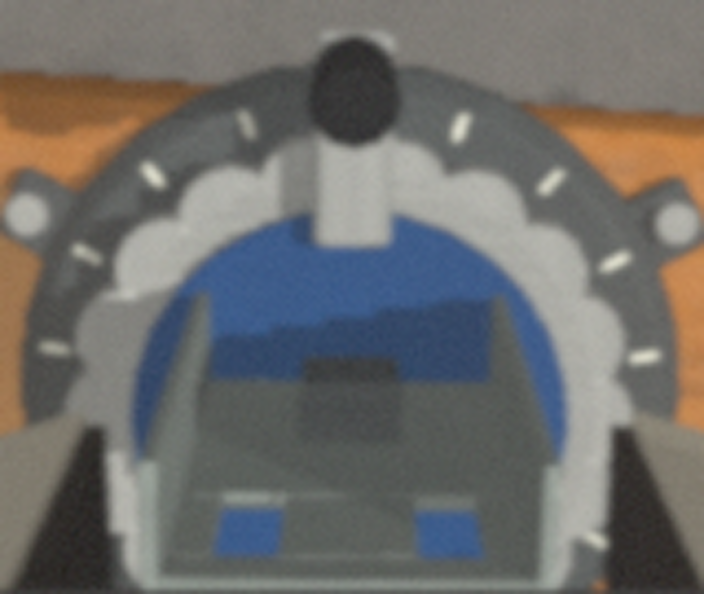

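```bash
python3 - <<'E'
from h import *
import h
m=bot.camera_model('wrist')
T=np.eye(4);T[:3,:3]=R.from_euler('xyz',[3.13918597,-0.00812509,0.06405566]).as_matrix();T[:3,3]=[644.75975882,-67.69299152,340.76027003]
T=T@np.array(m['T_tool_cam']); h.cam=lambda n:(m,T)
W=lambda x,y,z:h.atz('w',(240+x/4.4,140+y/4.4),z)[:2]
an=lambda v:np.degrees(np.arctan2(v[1],v[0]))
for n,a,b,z in(('slotbot',(253,508),(446,508),125),('slottop',(247.5,555),(451,555),161),('top',(140,578),(560,578),174),('rear outer',(135,465),(562,465),174),('lugs',(27,215),(678,223),18)):
    l,r=W(*a,z),W(*b,z); print(n,l,r,(l+r)/2,np.hypot(*(l-r)),an(l-r)-90)
print('knob',W(355,92,112))
E
```

```text
slotbot [546.20128236 -46.87682799] [549.35605216 -97.36636721] [547.77866726 -72.1215976 ] 50.588003947856436 3.5754002283945994
slottop [550.37782929 -47.63710834] [553.40790389 -96.17117348] [551.89286659 -71.90414091] 48.628559836434405 3.57244851650853
top [549.43621469 -23.72249787] [ 555.47281365 -120.45313516] [552.45451417 -72.08781651] 96.91881507718732 3.5709853196365344
rear outer [577.40030515 -21.84992237] [ 583.42347386 -118.1741149 ] [580.4118895  -70.01201864] 96.51232370664391 3.5780566040802455
lugs [594.33522434  34.38760464] [ 604.76284498 -173.76013181] [599.54903466 -69.68626359] 208.40877012298586 2.8679609714809544
knob [655.37423314 -66.80073482]
```

Slots' midpoint: about (545.5, −72.3), yaw 3.57°, agreeing across cues. Next I'll grasp the bracket.

```bash
python3 -m jog '[[5,1,30,0,0,-0.014],[5.5,0.8,30,0,0,0],[0,0,40,0,0,0],[0,0,40,0,0,0],[0,0,40,0,0,0],[0,0,30,0,0,0],[0,0,25,0,0,0],[0,0,15,0,0,0],[0,0,8,0,0,0],[0,0,0,0,0,0]]' && python3 -m jog '[[0,0,0,0,0,0],[0,0,0,0,0,0],[0,0,0,0,0,0],[0,0,0,0,0,0],[0,0,0,0,0,0],[0,0,0,0,0,0]]' 0
```

```text
time: 12.5
tool_pos: [510.7, 319.2, 76.5]
tcp_rot: [3.14, 0.002, -0.003]
contact_force: [-0.1, 0.3, 0.4]
grip_width: 55.2
finger_force: 0.0
time: 13.1
tool_pos: [511.0, 320.9, 78.1]
tcp_rot: [-3.141, -0.001, -0.002]
contact_force: [-0.1, 2.2, 1.9]
grip_width: 15.9
finger_force: 29.9
```

```bash
python3 -m jog '[[0,0,-10,0,0,0],[0,0,-22,0,0,0],[0,0,-30,0,0,0],[0,0,-30,0,0,0],[0,0,-30,0,0,0],[0,0,0,0,0,0]]' && python3 -m jog '[[-4,20,0,0,0,-0.006],[-4,35,0,0,0,-0.006],[-4,40,0,0,0,-0.006],[-4,40,0,0,0,-0.006],[-4,40,0,0,0,-0.006],[-4,40,0,0,0,-0.006],[-4,40,0,0,0,-0.006],[-4,40,0,0,0,-0.006],[-4,40,0,0,0,-0.006],[-4,35,0,0,0,-0.006],[-3,28,0,0,0,-0.005],[0,0,0,0,0,0]]' && python3 -m jog '[[0,0,0,0,0,0],[0,0,0,0,0,0],[0,0,0,0,0,0]]'
python3 - <<'E'
from h import *
snap('scene','s3.png');snap('wrist','w3.png')
print(bot.get_obs()['tool_pos'],bot.get_obs()['tcp_rot'])
a=cv2.imread('pics/s3.png')[120:245,250:400]; a=cv2.resize(a,None,fx=3.2,fy=3.2,interpolation=cv2.INTER_CUBIC)
b=cv2.imread('pics/w3.png')[60:260,200:440]; b=cv2.resize(b,(320,267))
c=np.zeros((400,800,3),np.uint8);c[:,:480]=a;c[:267,480:]=b;cv2.imwrite('pics/c3.png',c)
E
```

```text
time: 13.7
tool_pos: [512.6, 321.3, 204.3]
tcp_rot: [-3.139, -0.007, -0.002]
contact_force: [0.5, 0.5, -2.4]
grip_width: 15.4
finger_force: 29.9
time: 14.9
tool_pos: [478.2, -81.3, 198.4]
tcp_rot: [3.141, 0.003, 0.059]
contact_force: [0.6, -0.7, -2.8]
grip_width: 15.7
finger_force: 30.0
time: 15.2
tool_pos: [479.1, -77.3, 199.4]
tcp_rot: [-3.141, 0.001, 0.065]
contact_force: [-0.5, -0.5, -2.8]
grip_width: 15.5
finger_force: 30.0
[479.24816401 -77.46327715 199.59514235] [-3.14148400e+00  2.58152475e-04  6.46201907e-02]
```

View pics/c3.png

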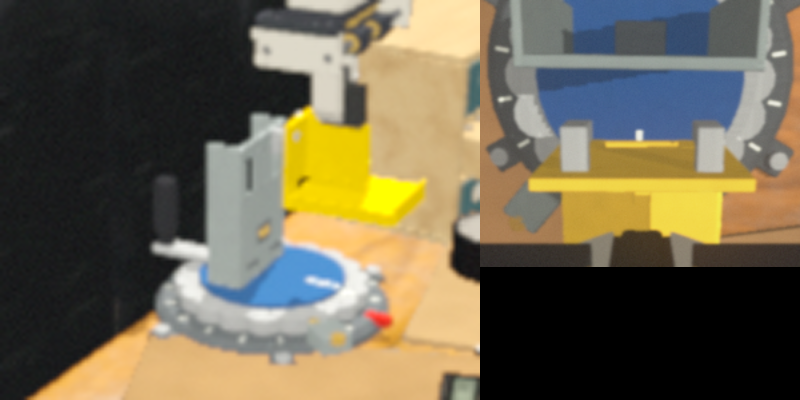

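The scene view shows the bracket in front of the upright, level and facing the slots. In the wrist crop the hooks are centred at x≈576 and 709, and the upright's top front edge runs (513,66)–(770,70).

```bash
python3 - <<'E'
from h import *
W=lambda x,y,z:atz('wrist',(200+(x-480)/1.3333,60+y/1.3333),z)[:2]
an=lambda v:np.degrees(np.arctan2(v[1],v[0]))
for n,a,b,z in(('hooktips',(576,130),(709,130),189.5),('hookroot',(576,170),(709,170),189.5),('upr',(513,66),(770,70),174)):
    l,r=W(*a,z),W(*b,z); print(n,l,r,(l+r)/2,np.hypot(*(l-r)),an(l-r)-90)
E
```

```text
hooktips [524.73853535 -50.80586633] [527.79380945 -98.64249232] [526.2661724  -74.72417933] 47.93409523812613 3.654456374018153
hookroot [509.89149876 -51.1943454 ] [ 513.02330187 -100.16210478] [511.45740032 -75.67822509] 49.06780665000435 3.659449410251426
upr [545.07818216 -24.26497049] [ 549.8184013  -121.83150314] [547.44829173 -73.04823681] 97.68161530894066 2.78149843229923
```

```bash
python3 -m jog '[[0,0,12,0,0,0],[0,0,12,0,0,0],[0,0,10.5,0,0,0],[0,0,0,0,0,0],[0,0,0,0,0,0],[0,0,0,0,0,0]]' && python3 -m jog '[[4,0,0,0,0,0],[4,0,0,0,0,0],[4,0,0,0,0,0],[4,0,0,0,0,0],[4,0,0,0,0,0],[4,0,0,0,0,0],[0,0,0,0,0,0],[0,0,0,0,0,0]]'
```

```text
time: 15.9
tool_pos: [479.7, -78.4, 165.8]
tcp_rot: [3.141, -0.001, 0.063]
contact_force: [-0.3, 0.2, -2.3]
grip_width: 16.0
finger_force: 30.0
time: 16.7
tool_pos: [503.2, -76.8, 165.1]
tcp_rot: [-3.142, 0.0, 0.063]
contact_force: [-0.2, 0.6, -2.5]
grip_width: 15.4
finger_force: 30.0
```

```bash
python3 -m jog '[[2,0,0,0,0,0],[2,0,0,0,0,0],[2,0,0,0,0,0],[2,0,0,0,0,0],[0,0,0,0,0,0],[0,0,0,0,0,0]]' && python3 -m jog '[[1,0,0,0,0,0],[1,0,0,0,0,0],[1,0,0,0,0,0],[0,0,0,0,0,0],[0,0,0,0,0,0]]'
```

```text
time: 17.3
tool_pos: [511.2, -76.3, 165.2]
tcp_rot: [3.142, 0.0, 0.063]
contact_force: [0.7, 0.1, -3.2]
grip_width: 16.0
finger_force: 30.0
time: 17.8
tool_pos: [514.2, -76.1, 165.2]
tcp_rot: [3.142, 0.0, 0.063]
contact_force: [0.2, -0.2, -2.8]
grip_width: 15.8
finger_force: 30.0
```

```bash
python3 -m jog '[[1,0,0,0,0,0],[1,0,0,0,0,0],[0,0,0,0,0,0],[0,0,0,0,0,0]]' && python3 -m jog '[[1,0,0,0,0,0],[1,0,0,0,0,0],[0,0,0,0,0,0],[0,0,0,0,0,0]]'
```

```text
time: 18.2
tool_pos: [515.3, -76.0, 165.0]
tcp_rot: [-3.141, 0.002, 0.063]
contact_force: [-4.7, -1.7, 0.1]
grip_width: 15.7
finger_force: 30.0
time: 18.6
tool_pos: [515.5, -75.8, 164.7]
tcp_rot: [-3.141, 0.006, 0.063]
contact_force: [-10.3, -2.0, 2.7]
grip_width: 15.7
finger_force: 30.0
```

```bash
python3 -m jog '[[-2.5,0,0,0,0,0],[0,0,2,0,0,0],[0,0,2,0,0,0],[0,0,1,0,0,0],[0,0,0,0,0,0]]' && python3 -m jog '[[0,0,2,0,0,0],[0,0,2,0,0,0],[0,0,2,0,0,0],[0,0,0,0,0,0],[0,0,0,0,0,0]]'
```

```text
time: 19.1
tool_pos: [515.3, -76.1, 159.8]
tcp_rot: [-3.142, 0.001, 0.063]
contact_force: [-5.1, -1.0, -2.6]
grip_width: 15.6
finger_force: 30.0
time: 19.6
tool_pos: [515.0, -75.9, 153.6]
tcp_rot: [-3.141, 0.002, 0.064]
contact_force: [-5.5, 0.8, -3.9]
grip_width: 15.8
finger_force: 30.0
```

```bash
python3 -m jog '[[0,0,2,0,0,0],[0,0,2,0,0,0],[0,0,2,0,0,0],[0,0,0,0,0,0],[0,0,0,0,0,0]]' && python3 -m jog '[[0,0,2,0,0,0],[0,0,1.5,0,0,0],[0,0,0,0,0,0],[0,0,0,0,0,0]]' && python3 -m jog '[[0,0,1,0,0,0],[0,0,1,0,0,0],[0,0,0,0,0,0],[0,0,0,0,0,0]]'
```

```text
time: 20.1
tool_pos: [515.4, -75.9, 147.7]
tcp_rot: [-3.141, 0.001, 0.063]
contact_force: [-5.0, -0.4, -5.7]
grip_width: 15.8
finger_force: 30.0
time: 20.5
tool_pos: [515.5, -76.2, 144.8]
tcp_rot: [3.141, 0.0, 0.063]
contact_force: [-6.8, -1.0, -1.6]
grip_width: 16.1
finger_force: 30.0
time: 20.9
tool_pos: [515.5, -76.2, 143.3]
tcp_rot: [3.141, 0.0, 0.063]
contact_force: [-8.4, -0.0, 2.8]
grip_width: 15.8
finger_force: 30.0
```

```bash
python3 -m jog '[[0,0,1,0,0,0],[0,0,1,0,0,0],[0,0,0,0,0,0],[0,0,0,0,0,0]]' && python3 -m jog '[[0,0,1.5,0,0,0],[0,0,1.5,0,0,0],[0,0,0,0,0,0],[0,0,0,0,0,0]]'
```

```text
time: 21.3
tool_pos: [515.5, -76.3, 143.0]
tcp_rot: [3.141, -0.001, 0.063]
contact_force: [-13.6, -0.4, 15.4]
grip_width: 15.9
finger_force: 30.0
time: 21.7
tool_pos: [516.2, -76.2, 142.0]
tcp_rot: [3.14, -0.004, 0.063]
contact_force: [-17.3, 3.1, 29.3]
grip_width: 15.9
finger_force: 30.0
```

```bash
python3 -m jog '[[-1,0,-2,0,0,0],[-1,0,-2,0,0,0],[0,0,-1,0,0,0],[0,0,0,0,0,0],[0,0,0,0,0,0]]' && python3 -m jog '[[0,0,-1,0,0,0],[0,0,-1,0,0,0],[0,0,0,0,0,0],[0,0,0,0,0,0]]'
python3 - <<'E'
from h import *
snap('scene','s4.png')
a=cv2.imread('pics/s4.png')[140:240,280:420]; cv2.imwrite('pics/c4.png',cv2.resize(a,None,fx=5,fy=5,interpolation=cv2.INTER_CUBIC))
E
```

```text
time: 22.2
tool_pos: [514.1, -76.2, 142.5]
tcp_rot: [3.142, -0.0, 0.063]
contact_force: [0.4, -0.2, -2.8]
grip_width: 16.1
finger_force: 30.0
time: 22.6
tool_pos: [513.8, -76.2, 144.7]
tcp_rot: [3.142, -0.0, 0.063]
contact_force: [0.4, -0.3, -3.1]
grip_width: 16.3
finger_force: 30.0
```

View pics/c4.png

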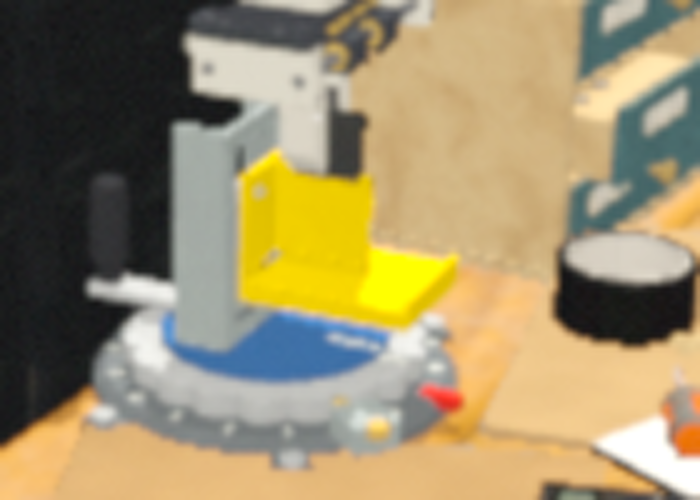

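```bash
python3 -m jog '[[0,0,-1,0,0,0],[0,0,-0.5,0,0,0],[0,0,0,0,0,0],[0,0,0,0,0,0]]'
```

```text
time: 23.05
tool_pos: [513.7, -76.2, 146.2]
tcp_rot: [3.141, -0.0, 0.063]
contact_force: [-0.7, -0.3, -2.8]
grip_width: 15.8
finger_force: 30.0
```

```bash
python3 -m jog '[[2,0,1,0,0,0],[0.5,0,2,0,0,0],[0,0,2,0,0,0],[0,0,2,0,0,0],[0,0,0,0,0,0],[0,0,0,0,0,0]]' && python3 -m jog '[[0,0,1.5,0,0,0],[0,0,1.5,0,0,0],[0,0,1,0,0,0],[0,0,0,0,0,0],[0,0,0,0,0,0]]'
```

```text
time: 23.65
tool_pos: [516.1, -76.0, 142.0]
tcp_rot: [3.141, -0.001, 0.063]
contact_force: [-11.0, 1.5, 21.1]
grip_width: 15.6
finger_force: 30.0
time: 24.15
tool_pos: [517.4, -75.9, 140.2]
tcp_rot: [3.14, -0.006, 0.063]
contact_force: [-11.6, 3.4, 34.8]
grip_width: 15.8
finger_force: 30.0
```

```bash
python3 -m jog '[[-1,0,-2,0,0,0],[-1,0,-2,0,0,0],[0,0,-2,0,0,0],[0,0,0,0,0,0],[0,0,0,0,0,0]]' && python3 -m jog '[[0,0,-1,0,0,0],[0,0,-1,0,0,0],[0,0,0,0,0,0],[0,0,0,0,0,0]]'&& python3 -m jog '[[0,0,-1,0,0,0],[0,0,-1,0,0,0],[0,0,0,0,0,0],[0,0,0,0,0,0]]'
```

```text
time: 24.65
tool_pos: [514.5, -76.2, 140.9]
tcp_rot: [3.142, -0.0, 0.063]
contact_force: [2.4, -0.3, -2.3]
grip_width: 15.6
finger_force: 30.0
time: 25.05
tool_pos: [514.4, -76.1, 143.1]
tcp_rot: [3.141, -0.0, 0.063]
contact_force: [4.6, 0.5, -4.6]
grip_width: 16.2
finger_force: 30.0
time: 25.45
tool_pos: [514.4, -76.2, 145.4]
tcp_rot: [3.141, -0.001, 0.063]
contact_force: [4.6, 0.6, -2.7]
grip_width: 15.7
finger_force: 30.0
```

```bash
python3 -m jog '[[2,0,0,0,0,0],[0,0,1.5,0,0,0],[0,0,1.5,0,0,0],[0,0,1,0,0,0],[0,0,0,0,0,0]]' && python3 -m jog '[[0,0,1,0,0,0],[0,0,1,0,0,0],[0,0,0,0,0,0],[0,0,0,0,0,0]]' && python3 -m jog '[[0,0,1,0,0,0],[0,0,1,0,0,0],[0,0,0,0,0,0],[0,0,0,0,0,0]]'
```

```text
time: 25.95
tool_pos: [515.8, -76.0, 141.0]
tcp_rot: [-3.141, 0.001, 0.063]
contact_force: [0.2, -0.3, -2.5]
grip_width: 15.8
finger_force: 30.0
time: 26.35
tool_pos: [516.1, -76.0, 140.6]
tcp_rot: [3.141, -0.001, 0.063]
contact_force: [-5.2, 0.1, 7.6]
grip_width: 16.1
finger_force: 30.0
time: 26.75
tool_pos: [515.9, -76.1, 139.6]
tcp_rot: [3.141, -0.001, 0.063]
contact_force: [-9.3, 0.9, 17.5]
grip_width: 15.8
finger_force: 30.0
```

```bash
python3 -m jog '[[0,0,-2,0,0,0],[0,0,-1,0,0,0],[0,0,0,0,0,0]]' && python3 -m jog '[[0,0,0,0,0,0],[0,0,0,0,0,0],[0,0,0,0,0,0],[0,0,-15,0,0,0],[0,0,-25,0,0,0],[0,0,-15,0,0,0],[0,0,0,0,0,0]]' 50 && python3 -m jog '[[0,0,0,0,0,0],[0,0,0,0,0,0],[0,0,0,0,0,0],[0,0,0,0,0,0],[0,0,0,0,0,0],[0,0,0,0,0,0],[0,0,0,0,0,0]]' 0
python3 - <<'E'
from h import *
print(bot.get_obs()['tool_pos'])
snap('wrist','w5.png'); snap('scene','s5.png')
a=cv2.imread('pics/s5.png')[140:240,290:390]; a=cv2.resize(a,None,fx=4,fy=4,interpolation=cv2.INTER_CUBIC)
b=cv2.imread('pics/w5.png')[60:260,220:420]; b=cv2.resize(b,(400,400))
cv2.imwrite('pics/c5.png',np.hstack([a,b]))
E
```

```text
time: 27.05
tool_pos: [516.1, -76.0, 140.0]
tcp_rot: [-3.142, 0.001, 0.063]
contact_force: [-0.4, 0.6, -1.9]
grip_width: 15.8
finger_force: 30.0
time: 27.75
tool_pos: [517.6, -76.4, 197.4]
tcp_rot: [3.14, -0.005, 0.063]
contact_force: [0.3, 0.0, 0.2]
grip_width: 45.8
finger_force: 0.0
time: 28.45
tool_pos: [516.2, -76.0, 195.1]
tcp_rot: [3.142, 0.0, 0.063]
contact_force: [0.1, -0.3, 0.1]
grip_width: 0.8
finger_force: 0.0
[516.20578753 -76.01232803 195.14605201]
```

View pics/c5.png

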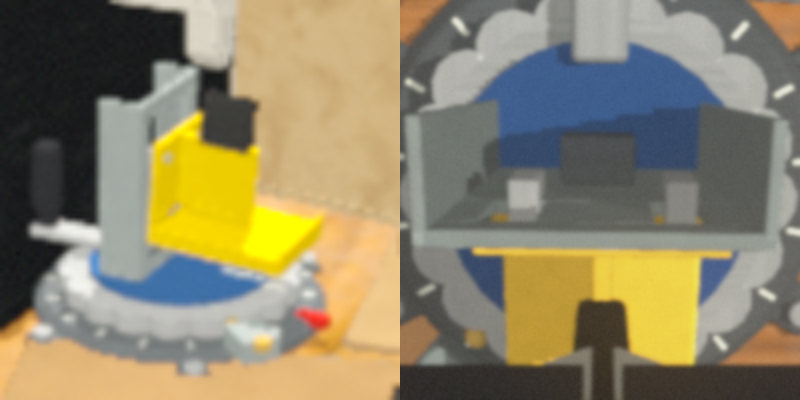

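The picture shows both hooks through the slots at (525,190) and (682,195), and the bracket hanging. I'll now press on the grip block's top with the closed fingers.

```bash
python3 -m jog '[[-2,-1,4,0,0,0],[0,0,5,0,0,0],[0,0,4,0,0,0],[0,0,0,0,0,0],[0,0,0,0,0,0]]' && python3 -m jog '[[0,0,2,0,0,0],[0,0,2,0,0,0],[0,0,0,0,0,0],[0,0,0,0,0,0]]' && python3 -m jog '[[0,0,1,0,0,0],[0,0,1,0,0,0],[0,0,0,0,0,0],[0,0,0,0,0,0]]'
```

```text
time: 29.05
tool_pos: [514.1, -75.1, 182.0]
tcp_rot: [-3.142, 0.0, 0.063]
contact_force: [-0.7, 0.3, -0.1]
grip_width: 0.1
finger_force: 0.0
time: 29.45
tool_pos: [514.1, -75.1, 178.2]
tcp_rot: [3.142, 0.0, 0.063]
contact_force: [-0.4, 0.7, 0.1]
grip_width: 0.2
finger_force: 0.0
time: 29.85
tool_pos: [514.2, -75.1, 176.2]
tcp_rot: [3.142, 0.0, 0.063]
contact_force: [-0.3, 0.5, 0.0]
grip_width: 0.4
finger_force: 0.0
```

```bash
python3 -m jog '[[0,0,1,0,0,0],[0,0,1,0,0,0],[0,0,0,0,0,0],[0,0,0,0,0,0]]' && python3 -m jog '[[0,0,1,0,0,0],[0,0,1,0,0,0],[0,0,0,0,0,0],[0,0,0,0,0,0]]' && python3 -m jog '[[0,0,1,0,0,0],[0,0,1,0,0,0],[0,0,0,0,0,0],[0,0,0,0,0,0]]'
```

```text
time: 30.25
tool_pos: [514.3, -75.2, 175.2]
tcp_rot: [3.141, -0.001, 0.063]
contact_force: [-1.8, -0.1, 6.6]
grip_width: 0.0
finger_force: 3.6
time: 30.65
tool_pos: [514.4, -75.3, 174.9]
tcp_rot: [3.14, -0.002, 0.063]
contact_force: [-7.1, 2.0, 18.9]
grip_width: 0.4
finger_force: 9.5
time: 31.05
tool_pos: [514.5, -75.3, 174.6]
tcp_rot: [3.14, -0.004, 0.064]
contact_force: [-11.5, 2.9, 31.5]
grip_width: 0.5
finger_force: 15.8
```

```bash
python3 -m jog '[[0,0,-3,0,0,0],[0,0,-6,0,0,0],[0,0,-15,0,0,0],[0,0,0,0,0,0],[0,0,0,0,0,0],[0,0,0,0,0,0]]' 45 && python3 -m jog '[[-2,0,15,0,0,0],[-3,0,20,0,0,0],[0,0,15,0,0,0],[0,0,5,0,0,0],[0,0,0,0,0,0],[0,0,0,0,0,0]]' && python3 -m jog '[[0,0,0,0,0,0],[0,0,0,0,0,0],[0,0,0,0,0,0],[0,0,0,0,0,0],[0,0,0,0,0,0]]' 0 && python3 -m jog '[[0,0,-1,0,0,0],[0,0,-1,0,0,0],[0,0,0,0,0,0],[0,0,0,0,0,0]]' && python3 -m jog '[[0,0,-1,0,0,0],[0,0,-1,0,0,0],[0,0,0,0,0,0],[0,0,0,0,0,0]]'
```

```text
time: 31.65
tool_pos: [513.8, -75.1, 193.4]
tcp_rot: [-3.141, 0.001, 0.063]
contact_force: [0.2, 0.2, -0.9]
grip_width: 40.0
finger_force: 0.0
time: 32.25
tool_pos: [509.5, -75.6, 139.6]
tcp_rot: [3.141, -0.001, 0.063]
contact_force: [-0.5, -0.7, 0.8]
grip_width: 41.3
finger_force: 0.0
time: 32.75
tool_pos: [509.4, -75.6, 139.6]
tcp_rot: [3.141, -0.001, 0.063]
contact_force: [-0.2, -1.4, 1.9]
grip_width: 15.5
finger_force: 29.9
time: 33.15
tool_pos: [509.3, -75.4, 140.9]
tcp_rot: [-3.141, -0.0, 0.063]
contact_force: [3.3, -0.6, -6.2]
grip_width: 15.7
finger_force: 29.9
time: 33.55
tool_pos: [509.2, -75.4, 143.4]
tcp_rot: [3.142, -0.0, 0.063]
contact_force: [1.7, 0.6, -3.5]
grip_width: 16.0
finger_force: 29.9
```

```bash
f(){ grep -E "tool_pos|contact" | tr '\n' ' '; echo; }
python3 -m jog '[[0,0,-3,0,0,0],[0,0,0,0,0,0]]'|f; python3 -m jog '[[0,0,-4,0,0,0],[0,0,0,0,0,0]]'|f; python3 -m jog '[[0,0,-4,0,0,0],[0,0,0,0,0,0]]'|f; python3 -m jog '[[0,0,-4,0,0,0],[0,0,0,0,0,0]]'|f; python3 -m jog '[[0,0,-2,0,0,0],[0,0,0,0,0,0]]'|f
python3 -m jog '[[1,0,0,0,0,0],[0,0,0,0,0,0]]'|f;python3 -m jog '[[1,0,0,0,0,0],[0,0,0,0,0,0]]'|f;python3 -m jog '[[1,0,0,0,0,0],[0,0,0,0,0,0]]'|f
```

```text
tool_pos: [509.0, -75.4, 146.1] contact_force: [2.8, 0.6, -5.8] 
tool_pos: [508.7, -75.4, 150.6] contact_force: [0.3, -0.2, -0.1] 
tool_pos: [509.1, -75.6, 154.9] contact_force: [-2.6, 0.1, -0.4] 
tool_pos: [509.3, -75.5, 158.9] contact_force: [-0.8, -0.3, -2.6] 
tool_pos: [509.3, -75.5, 160.5] contact_force: [-0.9, 0.6, -3.1] 
tool_pos: [509.7, -75.4, 160.0] contact_force: [-2.1, 0.3, -2.0] 
tool_pos: [510.2, -75.3, 159.9] contact_force: [-4.9, -0.2, -0.8] 
tool_pos: [511.2, -75.2, 159.9] contact_force: [-4.5, 0.0, -0.4]
```

```bash
f(){ grep -E "tool_pos|contact" | tr '\n' ' '; echo; }
for i in 1; do
python3 -m jog '[[0,0,2,0,0,0],[0,0,0,0,0,0]]'|f; python3 -m jog '[[0,0,2,0,0,0],[0,0,0,0,0,0]]'|f; python3 -m jog '[[0,0,2,0,0,0],[0,0,0,0,0,0]]'|f; python3 -m jog '[[0,0,2,0,0,0],[0,0,0,0,0,0]]'|f; python3 -m jog '[[0,0,2,0,0,0],[0,0,0,0,0,0]]'|f
python3 -m jog '[[0,0,2,0,0,0],[0,0,0,0,0,0]]'|f; python3 -m jog '[[0,0,2,0,0,0],[0,0,0,0,0,0]]'|f; python3 -m jog '[[0,0,2,0,0,0],[0,0,0,0,0,0]]'|f; python3 -m jog '[[0,0,2,0,0,0],[0,0,0,0,0,0]]'|f; python3 -m jog '[[0,0,2,0,0,0],[0,0,0,0,0,0]]'|f; done
```

```text
tool_pos: [511.2, -75.2, 157.7] contact_force: [-5.0, -1.1, -3.6] 
tool_pos: [511.4, -75.2, 155.9] contact_force: [-5.5, -0.2, -1.6] 
tool_pos: [511.3, -75.3, 154.0] contact_force: [-5.9, 0.7, -0.3] 
tool_pos: [511.1, -75.2, 151.7] contact_force: [-5.8, -1.4, -2.2] 
tool_pos: [511.2, -75.1, 149.5] contact_force: [-4.6, 0.4, -5.2] 
tool_pos: [511.5, -75.1, 147.5] contact_force: [-4.5, -0.8, -5.4] 
tool_pos: [512.4, -75.2, 145.9] contact_force: [-2.9, -0.1, -5.8] 
tool_pos: [512.8, -75.4, 144.4] contact_force: [-1.8, 0.0, -4.2] 
tool_pos: [512.7, -75.4, 142.4] contact_force: [-0.7, 0.7, -2.7] 
tool_pos: [512.7, -75.4, 141.0] contact_force: [-3.1, 0.7, 2.8]
```

```bash
python3 -m jog '[[0,0,2,0,0,0],[0,0,2,0,0,0],[0,0,0,0,0,0],[0,0,0,0,0,0]]'; python3 -m jog '[[0,0,-2,0,0,0],[0,0,-1,0,0,0],[0,0,0,0,0,0]]' && python3 -m jog '[[0,0,0,0,0,0],[0,0,0,0,0,0],[0,0,0,0,0,0],[0,0,-15,0,0,0],[0,0,-25,0,0,0],[0,0,-15,0,0,0],[0,0,0,0,0,0]]' 45 && python3 -m jog '[[0,0,0,0,0,0],[0,0,0,0,0,0],[0,0,0,0,0,0],[0,0,0,0,0,0],[0,0,0,0,0,0]]' 0
python3 -m jog '[[2,0,5,0,0,0],[2,0,5,0,0,0],[0,0,5,0,0,0],[0,0,0,0,0,0],[0,0,0,0,0,0]]'
```

```text
time: 37.55
tool_pos: [513.0, -75.3, 140.3]
tcp_rot: [3.14, -0.004, 0.063]
contact_force: [-11.5, 2.7, 29.0]
grip_width: 15.9
finger_force: 30.0
time: 37.85
tool_pos: [512.9, -75.4, 140.5]
tcp_rot: [3.141, -0.003, 0.063]
contact_force: [-4.9, 2.2, 11.2]
grip_width: 16.2
finger_force: 30.0
time: 38.55
tool_pos: [513.5, -75.6, 196.0]
tcp_rot: [3.14, -0.004, 0.063]
contact_force: [-0.4, -0.5, 0.1]
grip_width: 41.3
finger_force: 0.0
time: 39.05
tool_pos: [512.0, -75.2, 193.8]
tcp_rot: [-3.141, 0.001, 0.063]
contact_force: [-0.4, -0.2, 0.4]
grip_width: 5.9
finger_force: 0.0
time: 39.55
tool_pos: [516.1, -75.0, 179.0]
tcp_rot: [-3.141, 0.0, 0.063]
contact_force: [-0.6, -0.2, -0.2]
grip_width: 0.4
finger_force: 0.0
```

```bash
f(){ grep -E "tool_pos|contact" | tr '\n' ' '; echo; }
python3 -m jog '[[0,0,2,0,0,0],[0,0,1,0,0,0],[0,0,0,0,0,0]]'|f;python3 -m jog '[[0,0,1,0,0,0],[0,0,1,0,0,0],[0,0,0,0,0,0]]'|f;python3 -m jog '[[0,0,1,0,0,0],[0,0,1,0,0,0],[0,0,0,0,0,0]]'|f;python3 -m jog '[[0,0,1,0,0,0],[0,0,0.5,0,0,0],[0,0,0,0,0,0],[0,0,0,0,0,0]]'|f
```

```text
tool_pos: [516.1, -75.0, 176.1] contact_force: [0.2, -0.1, -0.2] 
tool_pos: [516.3, -75.1, 175.2] contact_force: [-2.5, -0.2, 7.0] 
tool_pos: [516.4, -75.2, 174.9] contact_force: [-6.7, 1.6, 18.6] 
tool_pos: [516.4, -75.2, 174.7] contact_force: [-9.8, 2.1, 28.8]
```

```bash
python3 -m jog '[[0,0,-5,0,0,0],[0,0,-25,0,0,0],[0,0,-31,0,0,0],[15,0,0,0,0,0],[30,0,0,0,0,0],[35,0,0,0,0,0],[35,0,0,0,0,0],[23,0,0,0,0,0],[0,0,0,0,0,0],[0,0,0,0,0,0]]' 60 && python3 -m jog '[[0,0,20,0,0,0],[0,0,30,0,0,0],[0,0,35,0,0,0],[0,0,35,0,0,0],[0,0,25,0,0,0],[0,0,10,0,0,0],[0,0,0,0,0,0]]' && python3 -m jog '[[0,0,0,0,0,0],[0,0,0,0,0,0],[0,0,0,0,0,0],[0,0,0,0,0,0],[0,0,0,0,0,0],[0,0,0,0,0,0]]' 0
```

```text
time: 41.85
tool_pos: [653.6, -66.2, 230.8]
tcp_rot: [-3.141, 0.002, 0.064]
contact_force: [-1.4, 0.2, -0.3]
grip_width: 55.0
finger_force: 0.0
time: 42.55
tool_pos: [652.7, -66.3, 75.9]
tcp_rot: [-3.141, 0.002, 0.063]
contact_force: [0.3, 0.6, -0.5]
grip_width: 54.9
finger_force: 0.0
time: 43.15
tool_pos: [654.2, -66.6, 77.4]
tcp_rot: [3.141, -0.001, 0.063]
contact_force: [-0.4, -0.3, 3.5]
grip_width: 23.2
finger_force: 30.0
```

```bash
python3 -m jog '[[-0.1,-5,0,0,0,-0.0436],[-0.1,-5,0,0,0,-0.0436],[-0.1,-5,0,0,0,-0.0436],[-0.1,-5,0,0,0,-0.0436],[-0.1,-5,0,0,0,-0.0436],[-0.1,-5,0,0,0,-0.0436],[-0.1,-5,0,0,0,-0.0436],[-0.1,-5,0,0,0,-0.0436],[0,0,0,0,0,0],[0,0,0,0,0,0]]' && python3 -m jog '[[-0.1,-5,0,0,0,-0.0436],[-0.1,-5,0,0,0,-0.0436],[-0.1,-5,0,0,0,-0.0436],[-0.1,-5,0,0,0,-0.0436],[-0.1,-5,0,0,0,-0.0436],[-0.1,-5,0,0,0,-0.0436],[-0.1,-5,0,0,0,-0.0436],[-0.1,-5,0,0,0,-0.0436],[0,0,0,0,0,0],[0,0,0,0,0,0]]' && python3 -m jog '[[-0.1,-5,0,0,0,-0.0436],[-0.1,-5,0,0,0,-0.0436],[-0.1,-5,0,0,0,-0.0436],[-0.1,-5,0,0,0,-0.0436],[-0.1,-5,0,0,0,-0.0436],[-0.1,-5,0,0,0,-0.0436],[-0.1,-5,0,0,0,-0.0436],[-0.1,-5,0,0,0,-0.0436],[0,0,0,0,0,0],[0,0,0,0,0,0],[0,0,0,0,0,0]]'
```

```text
time: 44.15
tool_pos: [645.0, -27.1, 77.4]
tcp_rot: [3.141, -0.001, 0.412]
contact_force: [-0.4, 3.1, 6.0]
grip_width: 23.1
finger_force: 30.0
time: 45.15
tool_pos: [622.9, 7.0, 77.4]
tcp_rot: [-3.141, -0.002, 0.76]
contact_force: [0.3, 7.6, 6.7]
grip_width: 23.4
finger_force: 30.0
time: 46.25
tool_pos: [590.2, 31.4, 77.3]
tcp_rot: [-3.14, -0.002, 1.109]
contact_force: [-2.3, 10.0, 7.7]
grip_width: 23.2
finger_force: 30.0
```

```bash
python3 -m jog '[[0,0,0,0,0,0],[0,0,0,0,0,0],[0,0,0,0,0,0],[0,0,-10,0,0,0],[0,0,-30,0,0,0],[0,0,-40,0,0,0],[0,0,-40,0,0,0],[0,0,-40,0,0,0],[0,0,-40,0,0,0],[0,0,-40,0,0,0],[0,0,0,0,0,0]]' 60 && python3 -m jog '[[20,0,0,0,0,0],[30,0,0,0,0,0],[30,0,0,0,0,0],[30,0,0,0,0,0],[30,0,0,0,0,0],[20,0,0,0,0,0],[0,0,0,0,0,0]]'
python3 - <<'E'
from h import *
t=snap('top'); s=snap('scene')
a=cv2.resize(t[145:245,330:430],(400,400),interpolation=cv2.INTER_CUBIC);b=cv2.resize(s[130:240,280:390],(400,400),interpolation=cv2.INTER_CUBIC)
cv2.imwrite('pics/c6.png',np.hstack([a,b])[:,:,::-1])
E
```

```text
time: 47.35
tool_pos: [592.5, 28.9, 323.9]
tcp_rot: [3.13, -0.004, 1.109]
contact_force: [-0.0, 0.3, 0.1]
grip_width: 55.3
finger_force: 0.0
time: 48.05
tool_pos: [662.0, 174.8, 315.4]
tcp_rot: [-3.14, 0.0, 1.112]
contact_force: [0.2, -0.6, -0.7]
grip_width: 54.9
finger_force: 0.0
```

View pics/c6.png

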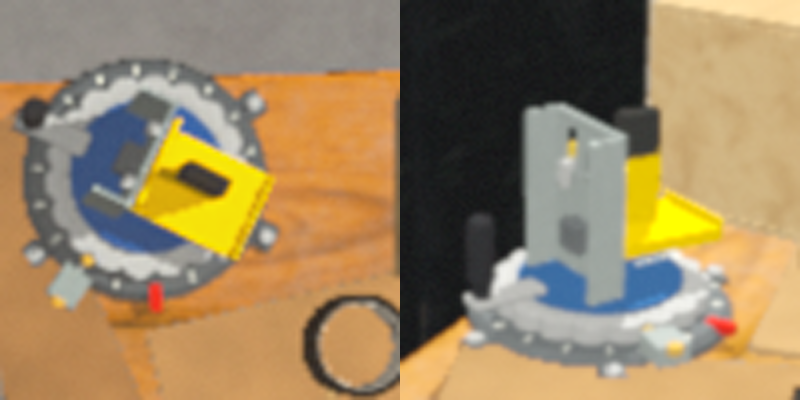

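The picture shows the knob at left crop (35,113), about 60° anticlockwise of the red-mark position. The bracket hangs square with its hooks through the slots, and the tape roll is untouched. I'll hand in.

```bash
python3 -c "
from plant import bot
print(bot.close_job())"
```

```text
the job is handed in; nothing more can be done
None
```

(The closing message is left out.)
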